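# Lid check on freshly moulded slide-lid cases

### The arm

A 6-joint arm with a two-finger parallel gripper is mounted at the origin on the work surface. World frame = base frame: x ahead of the robot, y to its left, z up, the work surface at z = 0. Lengths are in m, angles in degrees, forces in N, time in s.
With the tool pointing down it reaches from about 0.4 to 0.825 m from the base axis. Payload 7 kg.
Tool frame: the origin (TCP) lies on the centre line of the jaws, within the pads' length; the fingertips stand 8 mm ahead of it and the grasp point (between the pads) lies 11 mm behind it (ctrl.nose_length is the distance from the TCP to the fingertips, in m); z points along the fingers, y is the direction in which the jaws open and shut (so a half turn about z gives the same grasp; the last joint's range is limited). The gripper opens to 85 mm and grips with 20 to 120 N. Pads are 22 mm wide; open, the fingers measure 114 mm over their backs; the gripper's body (76 mm by 85 mm) begins 54 mm behind the grasp point. The pads swing forward as they close: fully open they stand 13 mm farther back than shut.
Start: joints at [-54.425, 20.546, 0.682, 0, -70.136, -16.507], TCP at [0.22, -0.638, 0.239] pointing down, gripper open.
Joint ranges: [-176.03, 176.03], [-82.01, 121.73], [-58.28, 71.71], [-173.87, 95.51], [-174.79, -0.11], [-173.66, 173.66]. Speed limits (degrees/s): [136.94, 136.94, 172.46, 180, 180, 180].

### API

Orientations are given as a 3x3 rotation matrix whose columns are the frame's x, y, z axes.
In Python, from workcell import ctrl, get_image, camera_info, finish_job, trace gives the robot as it stands.
- The arm moves only by the tool step_arm, never from a script. Its argument "motion" is a list of rows, each a list of 7 numbers: the turn, a rotation vector about the tool's x, y, z in degrees, then the shift along the tool's x, y, z in cm, then the closure, from 0 (fully open) to 1 (shut). A call has 1 to 20 rows; each row is the pose to reach, as a shift and turn from the pose measured when the call began, along the tool's axes at that moment; what a row does not reach only later rows make up. A row lasts 1/12 s, in which the tool goes at most 41.7 mm and 7.16 degrees, less where a joint would pass 70% of its speed; a pose out of reach is approached as far as the arm can. A call with a gripper value outside its range is refused whole. The fingers move at their own pace and stop on an object; the grip force is fixed at half the most. Time passes only in rows, so rows that repeat a pose let the fingers close. It gives the time, the measured TCP pose, the force and the opening at its end, in the units of the state.
- ctrl.get_obs(): the state, without advancing time (a new reading comes with each control period).
- get_image(name): name is "scene" or "side" or "wrist"; returns the picture (400x640x3 uint8, red, green, blue); there is no depth.
- camera_info(name): a dict with "vertical_fov" (degrees; the focal length in pixels is half the picture's height over the tangent of half this angle, whatever the lens; pixels are square), "cx", "cy" (the principal point, pixels), "rvec" (rotation vector, rad) and "tvec" (3), from world to camera coordinates, as OpenCV has them; the wrist camera has in their place "tool_from_camera" (4x4, takes a point from camera to tool coordinates, whose origin is the TCP and whose axes are the flange's). Camera axes: x right, y down, z forward; pixel columns grow to the right and rows downward; lengths in m; the calibration is good to about 2 mm. The wrist camera is an equidistant fisheye: a pixel r from the principal point sees the ray r / f radians off the axis. A picture is of the moment at which its call begins: read the wrist's pose just before it. camera_info takes no time and is no camera call.
- finish_job(): hands the job in, once; it reports no verdict.
Trained networks look in the newest picture that a camera, given by its name, has taken for a name from the list of things; names that differ only in an ending like _2 or _b are one class to them, and where a whole thing is asked for, a point or a joint stands for the part that bears it (a point fixed in the world has none). Each returns a list of dicts, best first, with "p" (0 to 1); they miss things now and then, are a little off and sometimes report something else, mostly with a low value. They report only what shows in the picture. A call takes as long as a camera call.
- trace(camera, label): "region" (400x640 bool, what is visible of it) and "centre" ([column, row] in pixels, amid what is visible of it).
The state is a dict: "time_s": time; "joints": joint angles; "dq": joint speeds; "tau": joint torques, N m; "position": TCP position; "tcp_rot": TCP orientation; "contact_force": force on the tool from outside, world axes, zero at the start; "moment": the same for the moment, N m; "grip_width": finger opening in m.
Only numpy, scipy, OpenCV 4.12 (cv2) and the standard library are available. Lean on these libraries where they do the work, as an engineer would, in place of code of your own. Each camera call takes 0.05 s, during which the arm holds its last target. There are 200 camera calls.

### The job

Check the sliding lids of the three black cases on the trimming board: push each lid by its tab towards the stop bar as far as it will go, firmly but without ramming it. A case whose lid runs fully home stays standing upright on the board; any case whose lid binds part-way goes into the slatted regrind crate, with its lid left at the point where it bound. Leave the knife and the pliers on the board where they lie.

Things in the scene. Friction and masses are not known exactly. Their poses are not given: they have to be found in the camera images.
- board: Flat trimming board fixed to the bench, plywood 380 (x) x 450 (y) mm with a blue mat on top; the top surface is 14 mm above the bench. Origin: centre of its underside. Its +x axis points away from the robot towards the stop, +y to the left along the stop.
- stop: Hardwood stop bar fixed across the far edge of the board, 440 mm long, 34 mm deep, standing 46 mm above the board's top. Origin: at the board's top surface, in the middle of the near face (the face against which the cases are pushed). Same axes as the board.
- crate: Regrind crate: deep grey slatted open crate with thin black scrap runners on its floor, 282 (x) x 188 (y) mm over its rim, 105 mm high, inside 260 x 170 mm, floor 5 mm above the bench. Fixed; stands left or right of the board. Origin: centre of its underside, z up.
- lid_tray: Shallow white tray, 250 x 170 x 35 mm, full of flat grey spare lids; fixed, on the other side of the board from the crate. Not used. Origin: centre of its underside.
- knife: Trimming knife with a red handle, about 160 mm long, 18 mm wide, 13 mm high, lying on the board between two cases. Leave it alone. Origin: on its underside near the middle; x along it.
- pliers: Side-cutting pliers, about 150 mm long, 45 mm wide, 14 mm high, lying on the board between two cases. Leave them alone. Origin: on the underside near the middle; x along them.
- case_a: One of three look-alike black moulded cases on the board, in any order along the stop: 130 (x) x 60 (y) x 40 mm high, about 0.2 kg, stiff sides to grip across the 60 mm from above (clear of the lid). Origin: centre of its underside; +x points roughly to the stop. Its far end starts 3 to 30 mm short of the stop; pushed, the case slides on the board until it meets it.
- lid_a (a joint): How far the grey lid of case_a is pushed in, m: 0 = widest open, 0.085 = fully home; starts at 0.005 to 0.030; stays where left. Grows as its tab is pushed along the case's +x. A free lid takes 1 to 3 N all the way home; a binding lid starts as freely, then stops dead at least 15 mm short of home, and no push moves it on. Only pushing tells which.
- tab_a (a point): Middle of the near (robot-side) face of the upright tab at the near end of case_a's lid; axes as the case. Tab: 38 mm wide (y), 8 mm thick (towards +x), from 11 mm below to 11 mm above this point, which is 43.5 mm above the case's underside. Open, the tab overhangs the case's near end; fully home its near face is flush with that end.
- case_b: One of three look-alike black moulded cases on the board, in any order along the stop: 130 (x) x 60 (y) x 40 mm high, about 0.2 kg, stiff sides to grip across the 60 mm from above (clear of the lid). Origin: centre of its underside; +x points roughly to the stop. Its far end starts 3 to 30 mm short of the stop; pushed, the case slides on the board until it meets it.
- lid_b (a joint): How far the grey lid of case_b is pushed in, m: 0 = widest open, 0.085 = fully home; starts at 0.005 to 0.030; stays where left. Grows as its tab is pushed along the case's +x. A free lid takes 1 to 3 N all the way home; a binding lid starts as freely, then stops dead at least 15 mm short of home, and no push moves it on. Only pushing tells which.
- tab_b (a point): Middle of the near (robot-side) face of the upright tab at the near end of case_b's lid; axes as the case. Tab: 38 mm wide (y), 8 mm thick (towards +x), from 11 mm below to 11 mm above this point, which is 43.5 mm above the case's underside. Open, the tab overhangs the case's near end; fully home its near face is flush with that end.
- case_c: One of three look-alike black moulded cases on the board, in any order along the stop: 130 (x) x 60 (y) x 40 mm high, about 0.2 kg, stiff sides to grip across the 60 mm from above (clear of the lid). Origin: centre of its underside; +x points roughly to the stop. Its far end starts 3 to 30 mm short of the stop; pushed, the case slides on the board until it meets it.
- lid_c (a joint): How far the grey lid of case_c is pushed in, m: 0 = widest open, 0.085 = fully home; starts at 0.005 to 0.030; stays where left. Grows as its tab is pushed along the case's +x. A free lid takes 1 to 3 N all the way home; a binding lid starts as freely, then stops dead at least 15 mm short of home, and no push moves it on. Only pushing tells which.
- tab_c (a point): Middle of the near (robot-side) face of the upright tab at the near end of case_c's lid; axes as the case. Tab: 38 mm wide (y), 8 mm thick (towards +x), from 11 mm below to 11 mm above this point, which is 43.5 mm above the case's underside. Open, the tab overhangs the case's near end; fully home its near face is flush with that end.

How it is judged:
By the outcome, as a careful person would: the job done as asked, in the order asked, and still so for the second after the job is handed in, with the robot touching nothing.
It also fails if it takes over 56 s, if anything falls off the work surface, if the arm or the gripper's body presses on something with over 40 N, if the wrist force passes 120 N, or if a joint passes its speed limit or range.

## Working session

There is one attempt and no reset: what is moved stays moved. The work goes in short steps, Python scripts to look and compute and a tool call to move; the robot and the scene stay as the last step left them, time stands still between calls to the robot, and variables do not carry over. Pictures are saved under pics/ and viewed, about 8 in all and at most 12, crops included, and the job is handed in when it is done.

Besides the shell and the picture viewer there is one more tool, called after ">>>" by a JSON object that holds its "op" and its "data", one argument or row to a line. step_arm: Moves the arm, as the interface text tells. Its arguments: {"type":"object","properties":{"motion":{"type":"array","items":{"type":"array","items":{"type":"number"}}}},"required":["motion"]}

```bash
mkdir -p pics; ls; cat > h.py <<'E'
import numpy as np, cv2
from workcell import ctrl, get_image, camera_info, finish_job, trace
def save(n,img,scale=1): cv2.imwrite('pics/'+n+'.png',cv2.resize(img[:,:,::-1],None,fx=scale,fy=scale))
def ray(cam,uv,obs=None):
    ci=camera_info(cam);f=200/np.tan(np.radians(ci['vertical_fov'])/2)
    x=(uv[0]-ci['cx'])/f;y=(uv[1]-ci['cy'])/f
    if cam=='wrist':
        r=np.hypot(x,y);s=np.sin(r)/r if r>1e-9 else 1
        d=np.array([x*s,y*s,np.cos(r)]);T=np.array(ci['tool_from_camera'])
        R=np.array(obs['tcp_rot']);return np.array(obs['position'])+R@T[:3,3],R@T[:3,:3]@d
    R=cv2.Rodrigues(np.array(ci['rvec'],float))[0];t=np.array(ci['tvec'],float).ravel()
    return -R.T@t,R.T@np.array([x,y,1.])
def hit(cam,uv,z,obs=None):
    o,d=ray(cam,uv,obs);return o+d*(z-o[2])/d[2]
E
python3 - <<'E'
from h import *
o=ctrl.get_obs();print(o)
s=get_image('scene');d=get_image('side');save('scene0',s);save('side0',d)
for c in('scene','side','wrist'):print(c,camera_info(c))
for l in('case_a','tab_a','crate','board','stop','knife','pliers'):
  for r in trace('scene',l):
    ys,xs=np.nonzero(r['region']);print(l,round(r['p'],2),np.round(r['centre']),xs.min(),xs.max(),ys.min(),ys.max(),len(xs))
E
```

```text
pics
{'time_s': 0.0, 'joints': array([-5.44237132e+01,  2.05922988e+01,  6.33987083e-01, -1.86325262e-02,
       -7.01347711e+01, -1.65059380e+01]), 'dq': array([-0.07009562,  0.06041389,  0.07943497,  0.07602342,  0.10444056,
        0.06817021]), 'tau': array([-3.72724735e-04, -5.83326924e+01,  2.93417609e+01,  6.93655372e+00,
       -5.96907019e-03, -1.68555324e-06]), 'position': array([ 0.22035314, -0.6375375 ,  0.23836021]), 'tcp_rot': array([[-9.45154247e-01, -3.26623583e-01, -6.96402662e-04],
       [-3.26624282e-01,  9.45153073e-01,  1.49928062e-03],
       [ 1.68506708e-04,  1.64451346e-03, -9.99998634e-01]]), 'contact_force': array([ 0.15681898,  0.01548891, -0.88505139]), 'moment': array([ 0.00844734, -0.04195736, -0.01372523]), 'grip_width': 0.08554315832806171}
scene {'vertical_fov': 44.65015377898362, 'cx': 319.84455267227884, 'cy': 206.1048248318445, 'rvec': array([ 2.34902895,  0.93496824, -0.32826842]), 'tvec': array([-0.43471244, -0.27193289,  1.50779078])}
side {'vertical_fov': 50.210999393061954, 'cx': 323.80273185003557, 'cy': 205.34842447992236, 'rvec': array([ 
[... 418 characters left out ...]
  9.60717961e-01,
        -1.34893400e-01],
       [ 0.00000000e+00,  0.00000000e+00,  0.00000000e+00,
         1.00000000e+00]])}
case_a 0.81 [315. 226.] 280 346 190 256 1881
case_a 0.65 [273. 256.] 234 303 219 291 2142
case_a 0.61 [359. 190.] 322 388 156 220 1749
tab_a 0.91 [252. 241.] 234 279 219 262 890
tab_a 0.83 [298. 209.] 279 322 189 228 778
tab_a 0.8 [340. 174.] 321 364 154 191 764
crate 0.88 [142. 294.] 62 216 222 373 12336
board 0.78 [305. 235.] 195 421 142 331 15496
board 0.63 [385. 117.] 335 434 81 156 4179
stop 0.68 [346. 260.] 275 417 197 321 3496
knife 0.83 [302. 180.] 288 324 165 201 245
pliers 0.97 [257. 212.] 239 274 191 229 356
pliers 0.54 [144. 292.] 63 215 223 372 12026
```

View pics/scene0.png

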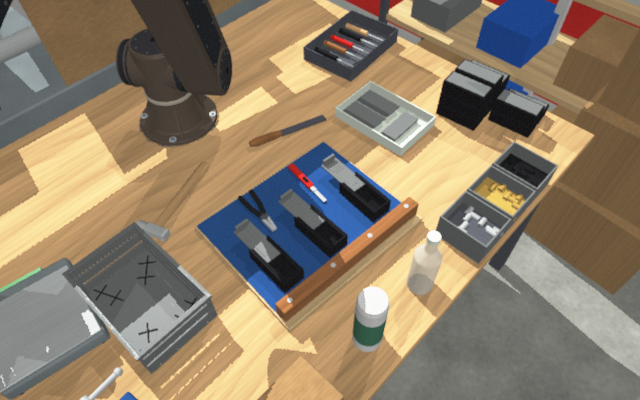

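View pics/side0.png

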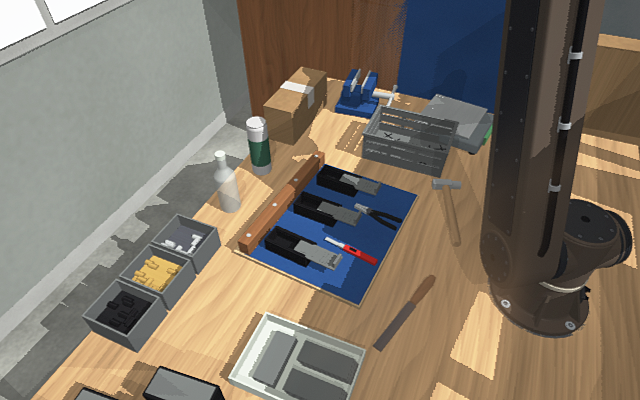

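```bash
python3 - <<'E'
from h import *
get_image('side')
for l in('case_a','tab_a','board','stop','knife','pliers','crate'):
  for r in trace('side',l):
    ys,xs=np.nonzero(r['region']);print(l,round(r['p'],2),np.round(r['centre']),xs.min(),xs.max(),ys.min(),ys.max(),len(xs), hit('side',r['centre'],.04))
for uv in [(252,241),(298,209),(340,174)]: print(uv,hit('scene',uv,.05))
for uv in [(302,180),(257,212)]: print(uv,hit('scene',uv,.025))
E
```

```text
case_a 0.92 [321. 211.] 293 360 192 226 1301 [ 0.60581119 -0.00852494  0.04      ]
case_a 0.82 [296. 250.] 264 341 226 269 1755 [0.60792091 0.14891952 0.04      ]
case_a 0.63 [345. 183.] 316 378 165 197 1170 [ 0.5851469  -0.14882966  0.04      ]
case_a 0.15 [319. 249.] 295 340 240 270 699 [0.55495254 0.12174212 0.04      ]
tab_a 0.95 [362. 184.] 340 380 174 194 412 [ 0.53600254 -0.16435081  0.04      ]
tab_a 0.91 [320. 253.] 295 341 241 270 682 [0.54624129 0.13226378 0.04      ]
tab_a 0.75 [346. 210.] 319 361 202 225 539 [ 0.5402785  -0.04241936  0.04      ]
board 0.9 [333. 232.] 234 418 151 309 11263 [0.54337231 0.04981214 0.04      ]
stop 0.88 [278. 205.] 238 323 151 254 2130 [0.73145407 0.01754318 0.04      ]
knife 0.8 [360. 253.] 326 376 238 264 290 [0.45032158 0.09077491 0.04      ]
pliers 0.68 [377. 220.] 355 400 204 229 351 [ 0.4450214  -0.03978855  0.04      ]
crate 0.67 [407. 142.] 362 457 105 177 4666 [ 0.46654003 -0.43075285  0.04      ]
(252, 241) [ 0.53175357 -0.16360541  0.05      ]
(298, 209) [ 0.54456968 -0.0200754   0.05      ]
(340, 174) [0.54388985 0.13835774 0.05      ]
(302, 180) [0.46899515 0.06857852 0.025     ]
(257, 212) [ 0.46008564 -0.08697352  0.025     ]
```

The scene runs from the crate on the right (y≈-0.43) through cases at y≈-0.16, -0.02 and 0.14. The pliers and knife lie in the gaps near the tabs. I'll go above for a closer look.

>>> {"op": "step_arm", "data": {
  "motion": [
    [0,0,19,-38.7,44.5,-6,1],
    [0,0,19,-38.7,44.5,-6,1],
    [0,0,19,-38.7,44.5,-6,1],
    [0,0,19,-38.7,44.5,-6,1],
    [0,0,19,-38.7,44.5,-6,1],
    [0,0,19,-38.7,44.5,-6,1],
    [0,0,19,-38.7,44.5,-6,1],
    [0,0,19,-38.7,44.5,-6,1],
    [0,0,19,-38.7,44.5,-6,1],
    [0,0,19,-38.7,44.5,-6,1],
    [0,0,19,-38.7,44.5,-6,1],
    [0,0,19,-38.7,44.5,-6,1],
    [0,0,19,-38.7,44.5,-6,1],
    [0,0,19,-38.7,44.5,-6,1],
    [0,0,19,-38.7,44.5,-6,1],
    [0,0,19,-38.7,44.5,-6,1],
    [0,0,19,-38.7,44.5,-6,1]
  ]
}}

```text
time_s: 2.27
position: [0.441, -0.0903, 0.2994]
tcp_rot: [[-1.0, -0.003, 0.0], [-0.003, 1.0, 0.0], [-0.0, 0.0, -1.0]]
contact_force: [0.9, 0.6, 0.0]
grip_width: -0.0002
```

```bash
cat > look.py <<'E'
from h import *
import sys
o=ctrl.get_obs();w=get_image('wrist');save(sys.argv[1],w)
print(o['time_s'],o['position'],np.round(o['tcp_rot'],3).tolist(),o['contact_force'],o['grip_width'])
for l,z in(('case_a',.05),('tab_a',.0685),('stop',.06),('knife',.025),('pliers',.025),('crate',.105)):
  for r in trace('wrist',l):
    if r['p']<.4: continue
    m=r['region'].astype(np.uint8);ys,xs=np.nonzero(m)
    b=cv2.boxPoints(cv2.minAreaRect(np.c_[xs,ys].astype(np.int32)))
    print(l,round(r['p'],2),np.round(r['centre']),hit('wrist',r['centre'],z,o)[:2].round(3),len(xs),'box',b.round().tolist(),[hit('wrist',p,z,o)[:2].round(3).tolist() for p in b])
E
python3 look.py w1
```

```text
2.2667 [ 0.44096044 -0.09027811  0.29935322] [[-1.0, -0.003, 0.0], [-0.003, 1.0, 0.0], [-0.0, 0.0, -1.0]] [0.8893875  0.63015694 0.00641291] -0.00023841066164985517
case_a 0.92 [368. 244.] [ 0.547 -0.019] 2927 box [[343.0, 283.0], [349.0, 202.0], [393.0, 206.0], [388.0, 286.0]] [[0.61, -0.051], [0.488, -0.048], [0.492, 0.013], [0.618, 0.016]]
case_a 0.86 [266. 245.] [ 0.549 -0.159] 3222 box [[246.0, 196.0], [290.0, 196.0], [290.0, 285.0], [246.0, 285.0]] [[0.479, -0.182], [0.479, -0.124], [0.613, -0.128], [0.616, -0.193]]
case_a 0.59 [470. 258.] [0.576 0.144] 3786 box [[428.0, 296.0], [460.0, 193.0], [502.0, 206.0], [469.0, 309.0]] [[0.64, 0.084], [0.474, 0.109], [0.494, 0.185], [0.676, 0.168]]
tab_a 0.9 [471. 237.] [0.532 0.128] 2064 box [[444.0, 273.0], [470.0, 196.0], [501.0, 206.0], [475.0, 284.0]] [[0.589, 0.095], [0.473, 0.116], [0.487, 0.17], [0.612, 0.153]]
tab_a 0.68 [368. 244.] [ 0.539 -0.021] 2859 box [[342.0, 283.0], [348.0, 202.0], [393.0, 205.0], [387.0, 286.0]] [[0.598, -0.054], [0.481, -0.051], [0.485, 0.006], [0.605, 0.01]]
tab_a 0.62 [369. 240.] [ 0.533 -0.021] 2557 box [[347.0, 282.0], [357.0, 202.0], [393.0, 206.0], [383.0, 287.0]] [[0.597, -0.048], [0.481, -0.04], [0.487, 0.007], [0.606, 0.004]]
stop 0.65 [317. 328.] [ 0.687 -0.088] 292 box [[224.0, 332.0], [224.0, 317.0], [419.0, 323.0], [419.0, 338.0]] [[0.704, -0.238], [0.671, -0.232], [0.686, 0.075], [0.72, 0.08]]
knife 0.74 [432. 183.] [0.466 0.074] 1248 box [[410.0, 242.0], [436.0, 137.0], [450.0, 141.0], [424.0, 245.0]] [[0.556, 0.05], [0.401, 0.076], [0.405, 0.097], [0.563, 0.073]]
pliers 0.81 [323. 168.] [ 0.447 -0.082] 1743 box [[297.0, 222.0], [318.0, 120.0], [352.0, 126.0], [331.0, 229.0]] [[0.524, -0.116], [0.382, -0.088], [0.39, -0.044], [0.534, -0.068]]
crate 0.95 [101. 185.] [ 0.449 -0.372] 22629 box [[24.0, 94.0], [150.0, 79.0], [174.0, 286.0], [48.0, 300.0]] [[0.305, -0.529], [0.324, -0.281], [0.59, -0.281], [0.664, -0.585]]
```

View pics/w1.png

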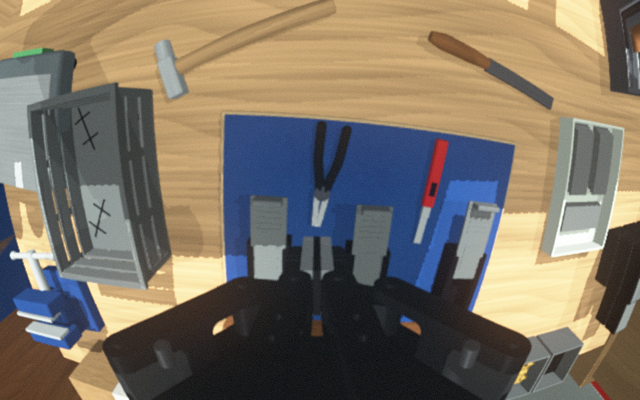

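The wrist view shows the near tab edges at about (250–287,197), (358–393,205) and (470–498,205). The board's near edge runs from (225,114) to (515,145), and the crate's rim is on the left.

```bash
python3 - <<'E'
from h import *
o=ctrl.get_obs()
for n,p,z in [('R tab',(250,197),.0685),('R tab',(287,197),.0685),('M',(358,205),.0685),('M',(393,206),.0685),('L',(470,201),.0685),('L',(498,206),.0685),
 ('board',(225,114),.014),('board',(515,145),.014),('Lcase',(440,262),.054),
 ('crate nearL',(29,104),.105),('nearR',(118,84),.105),('farL',(62,276),.105),('farR',(147,287),.105)]:
  print(n,p,hit('wrist',p,z,o)[:2].round(4))
for n,p,z in [('stop nearR',(275,300),.06),('stop nearL',(412,199),.06),('crate',(62,293),.105),('crate',(132,222),.105),('crate',(215,300),.105),('crate',(148,355),.105),
 ('Rfar',(277,291),.014),('Rfar',(303,272),.014),('Mfar',(322,256),.014),('Mfar',(347,237),.014),('Lfar',(366,220),.014),('Lfar',(389,204),.014)]:
  print(n,p,hit('scene',p,z)[:2].round(4))
E
```

```text
R tab (250, 197) [ 0.4745 -0.1742]
R tab (287, 197) [ 0.4745 -0.1276]
M (358, 205) [ 0.4849 -0.0396]
M (393, 206) [0.4864 0.0055]
L (470, 201) [0.4801 0.1153]
L (498, 206) [0.4877 0.1638]
board (225, 114) [ 0.371  -0.2174]
board (515, 145) [0.405  0.2211]
Lcase (440, 262) [0.5778 0.0898]
crate nearL (29, 104) [ 0.3205 -0.5164]
nearR (118, 84) [ 0.3221 -0.3306]
farL (62, 276) [ 0.5997 -0.5127]
farR (147, 287) [ 0.5956 -0.3298]
stop nearR (275, 300) [ 0.6898 -0.2348]
stop nearL (412, 199) [0.7384 0.1944]
crate (62, 293) [ 0.3669 -0.5469]
crate (132, 222) [ 0.3176 -0.3406]
crate (215, 300) [ 0.617  -0.3336]
crate (148, 355) [ 0.6135 -0.4982]
Rfar (277, 291) [ 0.6572 -0.2033]
Rfar (303, 272) [ 0.6659 -0.1262]
Mfar (322, 256) [ 0.6684 -0.063 ]
Mfar (347, 237) [0.676  0.0199]
Lfar (366, 220) [0.6769 0.0922]
Lfar (389, 204) [0.6875 0.1728]
```

>>> {"op": "step_arm", "data": {
  "motion": [
    [0,0,4,-0.2,-5.9,4,1],
    [0,0,4,-0.2,-5.9,8,1],
    [0,0,4,-0.2,-5.9,12,1],
    [0,0,4,-0.2,-5.9,16,1],
    [0,0,4,-0.2,-5.9,20,1],
    [0,0,4,-0.2,-5.9,23,1],
    [0,0,4,-0.2,-5.9,24.3,1],
    [0,0,4,-0.2,-5.9,24.3,1],
    [0,0,4,-0.2,-5.9,24.3,1]
  ]
}}

```text
time_s: 3.37
position: [0.4422, -0.1513, 0.056]
tcp_rot: [[-0.998, 0.071, -0.002], [0.071, 0.998, -0.001], [0.002, -0.001, -1.0]]
contact_force: [0.4, 0.5, 0.4]
grip_width: 0.0001
```

```bash
python3 - <<'E'
from h import *
print(ctrl.nose_length)
o=ctrl.get_obs();print(o['position'],o['contact_force'])
w=get_image('wrist');save('w2',w)
for r in trace('wrist','tab_a'): print(r['p'],r['centre'],hit('wrist',r['centre'],.06,o))
E
```

```text
0.008
[ 0.44221978 -0.15128638  0.05599972] [0.42257675 0.53366958 0.36830269]
0.85 [622.2, 310.1] [0.53176795 0.11413331 0.06      ]
0.82 [529.8, 310.3] [ 0.49411067 -0.0172545   0.06      ]
0.69 [317.6, 327.9] [ 0.48193898 -0.1532006   0.06      ]
```

View pics/w2.png

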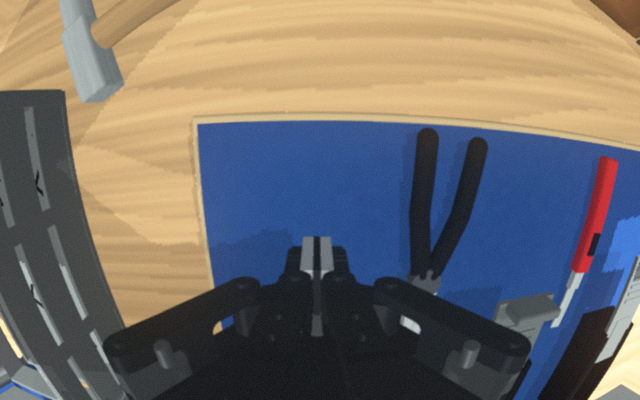

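The fingers sit squarely in front of the first tab, which is hidden behind them, and the pliers are clear. I'll push gently.

>>> {"op": "step_arm", "data": {
  "motion": [
    [0,0,0,-0.4,0,0,1],
    [0,0,0,-0.8,0,0,1],
    [0,0,0,-1.2,0,0,1],
    [0,0,0,-1.6,0,0,1],
    [0,0,0,-2.0,0,0,1],
    [0,0,0,-2.3,0,0,1],
    [0,0,0,-2.6,0,0,1],
    [0,0,0,-2.9,0,0,1],
    [0,0,0,-3.2,0,0,1],
    [0,0,0,-3.5,0,0,1]
  ]
}}

```text
time_s: 4.3
position: [0.4787, -0.1535, 0.0577]
tcp_rot: [[-0.998, 0.07, 0.002], [0.07, 0.998, -0.0], [-0.002, -0.0, -1.0]]
contact_force: [-0.9, -0.1, 0.0]
grip_width: -0.0002
```

>>> {"op": "step_arm", "data": {
  "motion": [
    [0,0,0,-0.3,0,0,1],
    [0,0,0,-0.6,0,0,1],
    [0,0,0,-0.9,0,0,1],
    [0,0,0,-1.2,0,0,1]
  ]
}}

```text
time_s: 4.63
position: [0.4911, -0.1543, 0.0576]
tcp_rot: [[-0.998, 0.07, 0.002], [0.07, 0.998, -0.0], [-0.002, -0.0, -1.0]]
contact_force: [-1.2, 0.2, -0.2]
grip_width: 0.0004
```

>>> {"op": "step_arm", "data": {
  "motion": [
    [0,0,0,-0.3,0,0,1],
    [0,0,0,-0.6,0,0,1],
    [0,0,0,-0.9,0,0,1],
    [0,0,0,-1.2,0,0,1]
  ]
}}

```text
time_s: 4.97
position: [0.503, -0.1551, 0.0575]
tcp_rot: [[-0.998, 0.07, 0.001], [0.07, 0.998, -0.0], [-0.001, 0.0, -1.0]]
contact_force: [-3.3, 1.9, 1.1]
grip_width: -0.0002
```

>>> {"op": "step_arm", "data": {
  "motion": [
    [0,0,0,-0.2,0,0,1],
    [0,0,0,-0.4,0,0,1],
    [0,0,0,-0.6,0,0,1],
    [0,0,0,-0.8,0,0,1],
    [0,0,0,-1.0,0,0,1]
  ]
}}

```text
time_s: 5.38
position: [0.513, -0.1558, 0.0575]
tcp_rot: [[-0.998, 0.07, 0.001], [0.07, 0.998, 0.0], [-0.001, 0.0, -1.0]]
contact_force: [-2.0, 1.7, 0.4]
grip_width: -0.0
```

>>> {"op": "step_arm", "data": {
  "motion": [
    [0,0,0,-0.2,0,0,1],
    [0,0,0,-0.4,0,0,1],
    [0,0,0,-0.6,0,0,1],
    [0,0,0,-0.8,0,0,1],
    [0,0,0,-1.0,0,0,1]
  ]
}}

```text
time_s: 5.8
position: [0.5232, -0.1565, 0.0575]
tcp_rot: [[-0.998, 0.07, 0.001], [0.07, 0.998, 0.0], [-0.001, 0.0, -1.0]]
contact_force: [-2.6, 3.2, 0.5]
grip_width: 0.0
```

>>> {"op": "step_arm", "data": {
  "motion": [
    [0,0,0,-0.2,0,0,1],
    [0,0,0,-0.4,0,0,1],
    [0,0,0,-0.6,0,0,1],
    [0,0,0,-0.8,0,0,1]
  ]
}}

```text
time_s: 6.13
position: [0.5314, -0.1571, 0.0575]
tcp_rot: [[-0.998, 0.07, 0.001], [0.07, 0.998, 0.0], [-0.001, 0.0, -1.0]]
contact_force: [-2.0, 1.6, 0.8]
grip_width: 0.0002
```

>>> {"op": "step_arm", "data": {
  "motion": [
    [0,0,0,-0.2,0,0,1],
    [0,0,0,-0.4,0,0,1],
    [0,0,0,-0.6,0,0,1],
    [0,0,0,-0.8,0,0,1],
    [0,0,0,-1.0,0,0,1]
  ]
}}

```text
time_s: 6.55
position: [0.5416, -0.1578, 0.0575]
tcp_rot: [[-0.998, 0.07, 0.001], [0.07, 0.998, 0.0], [-0.001, 0.0, -1.0]]
contact_force: [-2.2, 0.8, 0.4]
grip_width: 0.0
```

>>> {"op": "step_arm", "data": {
  "motion": [
    [0,0,0,-0.2,0,0,1],
    [0,0,0,-0.4,0,0,1],
    [0,0,0,-0.6,0,0,1],
    [0,0,0,-0.8,0,0,1]
  ]
}}

```text
time_s: 6.88
position: [0.5497, -0.1584, 0.0575]
tcp_rot: [[-0.998, 0.07, 0.001], [0.07, 0.998, 0.0], [-0.001, 0.0, -1.0]]
contact_force: [-2.8, 1.2, 0.3]
grip_width: -0.0001
```

>>> {"op": "step_arm", "data": {
  "motion": [
    [0,0,0,-0.2,0,0,1],
    [0,0,0,-0.4,0,0,1],
    [0,0,0,-0.6,0,0,1]
  ]
}}

```text
time_s: 7.13
position: [0.556, -0.1588, 0.0576]
tcp_rot: [[-0.998, 0.07, 0.001], [0.07, 0.998, 0.0], [-0.001, 0.0, -1.0]]
contact_force: [-2.0, 0.9, 0.7]
grip_width: 0.0
```

>>> {"op": "step_arm", "data": {
  "motion": [
    [0,0,0,-0.2,0,0,1],
    [0,0,0,-0.4,0,0,1],
    [0,0,0,-0.6,0,0,1]
  ]
}}

```text
time_s: 7.38
position: [0.5587, -0.1592, 0.057]
tcp_rot: [[-0.997, 0.071, -0.005], [0.071, 0.997, 0.0], [0.005, -0.0, -1.0]]
contact_force: [-15.2, 4.6, 11.0]
grip_width: -0.0
```

Pushing stopped dead at TCP x 0.559, against a predicted 0.557 for home. I'll retract, move above the middle tab and look back.

>>> {"op": "step_arm", "data": {
  "motion": [
    [0,0,0,2,0,0,1],
    [0,0,0,3,0,-4,1],
    [0,0,0,6,3,-8,1],
    [0,0,0,9,7,-8,1],
    [0,0,0,11.4,10,-8,1],
    [0,0,0,11.4,13.4,-8,1],
    [0,0,0,11.4,13.4,-8,1],
    [0,0,0,11.4,13.4,-8,1]
  ]
}}

```text
time_s: 8.05
position: [0.456, -0.0149, 0.1388]
tcp_rot: [[-0.998, 0.067, -0.002], [0.067, 0.998, 0.002], [0.002, 0.001, -1.0]]
contact_force: [1.1, -1.2, 1.1]
grip_width: 0.0002
```

```bash
python3 look.py w3 | cut -c1-300
```

```text
8.05 [ 0.45597558 -0.01494514  0.13882991] [[-0.998, 0.067, -0.002], [0.067, 0.998, 0.002], [0.002, 0.001, -1.0]] [ 1.11537528 -1.1633796   1.14472627] 0.00022448184900932195
case_a 0.68 [173. 307.] [ 0.55  -0.159] 117 box [[163.0, 309.0], [167.0, 298.0], [222.0, 324.0], [217.0, 335.0]] [[0.552, -0.172], [0.539, -0.162], [0.568, -0.111], [0.582, -0.12]]
case_a 0.64 [317. 318.] [ 0.562 -0.021] 325 box [[306.0, 332.0], [345.0, 244.0], [359.0, 251.0], [320.0, 338.0]] [[0.578, -0.032], [0.49, 0.006], [0.496, 0.017], [0.587, -0.02]]
tab_a 0.84 [323. 322.] [ 0.552 -0.016] 369 box [[305.0, 333.0], [345.0, 244.0], [359.0, 250.0], [319.0, 339.0]] [[0.563, -0.031], [0.481, 0.005], [0.487, 0.015], [0.571, -0.02]]
tab_a 0.79 [491. 265.] [0.513 0.13 ] 3856 box [[449.0, 303.0], [486.0, 212.0], [532.0, 230.0], [495.0, 322.0]] [[0.546, 0.094], [0.465, 0.117], [0.486, 0.17], [0.58, 0.15]]
knife 0.89 [420. 193.] [0.459 0.075] 2850 box [[396.0, 280.0], [421.0, 127.0], [443.0, 130.0], [418.0, 283.0]] [[0.543, 0.056], [0.401, 0.076], [0.405, 0.096], [0.55, 0.079]]
knife 0.66 [ 29. 249.] [ 0.501 -0.395] 14526 box [[0.0, 355.0], [0.0, 104.0], [88.0, 104.0], [88.0, 355.0]] [[0.77, -0.734], [0.311, -0.396], [0.348, -0.228], [0.673, -0.363]]
pliers 0.75 [238. 186.] [ 0.443 -0.08 ] 4015 box [[214.0, 274.0], [222.0, 118.0], [275.0, 120.0], [267.0, 277.0]] [[0.526, -0.118], [0.384, -0.087], [0.39, -0.043], [0.53, -0.066]]
pliers 0.42 [616. 195.] [0.478 0.359] 8852 box [[577.0, 280.0], [600.0, 84.0], [659.0, 91.0], [636.0, 287.0]] [[0.59, 0.313], [0.347, 0.306], [0.335, 0.471], [0.649, 0.511]]
crate 0.97 [ 30. 248.] [ 0.463 -0.268] 14874 box [[-0.0, 104.0], [88.0, 104.0], [88.0, 355.0], [0.0, 355.0]] [[0.335, -0.272], [0.36, -0.158], [0.58, -0.25], [0.646, -0.501]]
```

View pics/w3.png

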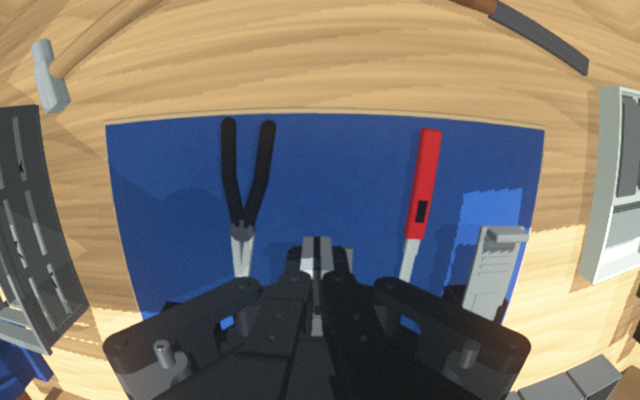

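Only blue mat shows in front of the right case's near end, around (175,305), so no tab overhang is visible. Next is the middle case.

>>> {"op": "step_arm", "data": {
  "motion": [
    [0,0,0,0,0,4,1],
    [0,0,0,0,0.1,7,1],
    [0,0,0,0,0.1,8.1,1],
    [0,0,0,0,0.1,8.1,1],
    [0,0,0,-0.5,0.1,8.1,1],
    [0,0,0,-0.9,0.1,8.1,1],
    [0,0,0,-1.3,0.1,8.1,1],
    [0,0,0,-1.6,0.1,8.1,1],
    [0,0,0,-1.9,0.1,8.1,1],
    [0,0,0,-2.2,0.1,8.1,1],
    [0,0,0,-2.5,0.1,8.1,1],
    [0,0,0,-2.8,0.1,8.1,1],
    [0,0,0,-3.1,0.1,8.1,1],
    [0,0,0,-3.4,0.1,8.1,1]
  ]
}}

```text
time_s: 9.57
position: [0.4885, -0.0199, 0.056]
tcp_rot: [[-0.997, 0.073, -0.007], [0.073, 0.997, -0.0], [0.007, -0.001, -1.0]]
contact_force: [-2.3, -0.2, 1.2]
grip_width: 0.0003
```

>>> {"op": "step_arm", "data": {
  "motion": [
    [0,0,0,-0.3,0,0,1],
    [0,0,0,-0.6,0,0,1],
    [0,0,0,-0.8,0,0,1]
  ]
}}

```text
time_s: 9.82
position: [0.4968, -0.0206, 0.0559]
tcp_rot: [[-0.997, 0.073, -0.007], [0.073, 0.997, -0.0], [0.007, -0.001, -1.0]]
contact_force: [-1.7, 0.3, 0.3]
grip_width: -0.0001
```

>>> {"op": "step_arm", "data": {
  "motion": [
    [0,0,0,-0.2,0,0,1],
    [0,0,0,-0.4,0,0,1],
    [0,0,0,-0.6,0,0,1]
  ]
}}

```text
time_s: 10.07
position: [0.5029, -0.021, 0.0558]
tcp_rot: [[-0.997, 0.073, -0.007], [0.073, 0.997, -0.0], [0.007, -0.001, -1.0]]
contact_force: [-2.7, 0.7, 1.8]
grip_width: 0.0003
```

>>> {"op": "step_arm", "data": {
  "motion": [
    [0,0,0,-0.2,0,0,1],
    [0,0,0,-0.4,0.02,0,1],
    [0,0,0,-0.6,0.04,0,1]
  ]
}}

```text
time_s: 10.32
position: [0.5091, -0.0211, 0.0558]
tcp_rot: [[-0.997, 0.073, -0.007], [0.073, 0.997, -0.0], [0.007, -0.001, -1.0]]
contact_force: [-1.0, 0.4, 1.4]
grip_width: -0.0001
```

>>> {"op": "step_arm", "data": {
  "motion": [
    [0,0,0,-0.2,0,0,1],
    [0,0,0,-0.4,0.02,0,1],
    [0,0,0,-0.5,0.04,0,1]
  ]
}}

```text
time_s: 10.57
position: [0.5144, -0.0211, 0.0557]
tcp_rot: [[-0.997, 0.073, -0.007], [0.073, 0.997, -0.0], [0.007, -0.001, -1.0]]
contact_force: [-1.4, -0.7, 1.7]
grip_width: 0.0002
```

>>> {"op": "step_arm", "data": {
  "motion": [
    [0,0,0,-0.2,0,0,1],
    [0,0,0,-0.4,0.02,0,1],
    [0,0,0,-0.5,0.04,0,1]
  ]
}}

```text
time_s: 10.82
position: [0.5198, -0.0211, 0.0557]
tcp_rot: [[-0.997, 0.073, -0.007], [0.073, 0.997, -0.0], [0.007, -0.001, -1.0]]
contact_force: [-1.4, 0.3, 0.9]
grip_width: -0.0
```

>>> {"op": "step_arm", "data": {
  "motion": [
    [0,0,0,-0.2,0,0,1],
    [0,0,0,-0.4,0.02,0,1],
    [0,0,0,-0.6,0.04,0,1]
  ]
}}

```text
time_s: 11.07
position: [0.526, -0.0211, 0.0556]
tcp_rot: [[-0.997, 0.073, -0.007], [0.073, 0.997, -0.0], [0.007, -0.001, -1.0]]
contact_force: [-1.7, -0.8, 0.6]
grip_width: -0.0002
```

>>> {"op": "step_arm", "data": {
  "motion": [
    [0,0,0,-0.2,0,0,1],
    [0,0,0,-0.4,0.02,0,1],
    [0,0,0,-0.5,0.04,0,1]
  ]
}}

```text
time_s: 11.32
position: [0.5314, -0.021, 0.0556]
tcp_rot: [[-0.997, 0.073, -0.007], [0.073, 0.997, -0.0], [0.007, -0.001, -1.0]]
contact_force: [-2.6, -0.8, 1.8]
grip_width: -0.0
```

>>> {"op": "step_arm", "data": {
  "motion": [
    [0,0,0,-0.2,0,0,1],
    [0,0,0,-0.4,0.02,0,1],
    [0,0,0,-0.5,0.04,0,1]
  ]
}}

```text
time_s: 11.57
position: [0.5357, -0.0211, 0.0553]
tcp_rot: [[-0.997, 0.073, -0.008], [0.073, 0.997, -0.001], [0.008, -0.001, -1.0]]
contact_force: [-6.7, 1.1, 4.9]
grip_width: 0.0001
```

>>> {"op": "step_arm", "data": {
  "motion": [
    [0,0,0,-0.2,0,0,1],
    [0,0,0,-0.4,0.02,0,1],
    [0,0,0,-0.5,0.04,0,1]
  ]
}}

```text
time_s: 11.82
position: [0.5358, -0.0218, 0.0543]
tcp_rot: [[-0.997, 0.075, -0.018], [0.075, 0.997, -0.002], [0.017, -0.003, -1.0]]
contact_force: [-19.4, 4.9, 14.1]
grip_width: 0.0003
```

The middle lid stopped dead at 0.5355, about 36 mm short of the predicted home, with 19 N applied, so it binds. Now the left case.

>>> {"op": "step_arm", "data": {
  "motion": [
    [0,-1,0,2,0,0,1],
    [0,-1,0,3,0,-4,1],
    [0,-1,0,6,3,-6,1],
    [0,-1,0,9,7,-6,1],
    [0,-1,0,9.6,11,-6,1],
    [0,-1,0,9.6,15.5,-6,1],
    [0,-1,0,9.6,15.5,-3,1],
    [0,-1,0,9.6,15.5,-0.3,1],
    [0,-1,0,9.6,15.5,-0.3,1],
    [0,-1,0,9.6,15.5,-0.3,1]
  ]
}}

```text
time_s: 12.65
position: [0.4511, 0.1396, 0.0579]
tcp_rot: [[-0.997, 0.074, -0.002], [0.074, 0.997, -0.005], [0.002, -0.005, -1.0]]
contact_force: [-0.3, 0.5, 1.1]
grip_width: 0.0001
```

```bash
python3 - <<'E'
from h import *
o=ctrl.get_obs();print(o['position'],o['contact_force'])
w=get_image('wrist');save('w4',w)
for l,z in(('tab_a',.06),('case_a',.054)):
 for r in trace('wrist',l):
  xs=np.nonzero(r['region'])[1];print(l,r['p'],r['centre'],xs.min(),xs.max(),hit('wrist',r['centre'],z,o))
s=get_image('scene');save('s4',s[150:300,200:420],3)
E
```

```text
[0.45114639 0.13961983 0.05792758] [-0.31683319  0.47611666  1.12096956]
tab_a 0.94 [45.1, 367.9] 20 69 [ 0.57349139 -0.13711292  0.06      ]
tab_a 0.65 [315.6, 326.5] 311 322 [0.49138436 0.1364688  0.06      ]
tab_a 0.45 [109.0, 374.2] 103 118 [ 0.55264134 -0.03309331  0.06      ]
case_a 0.55 [316.4, 324.3] 311 322 [0.49474282 0.13662807 0.054     ]
```

View pics/s4.png

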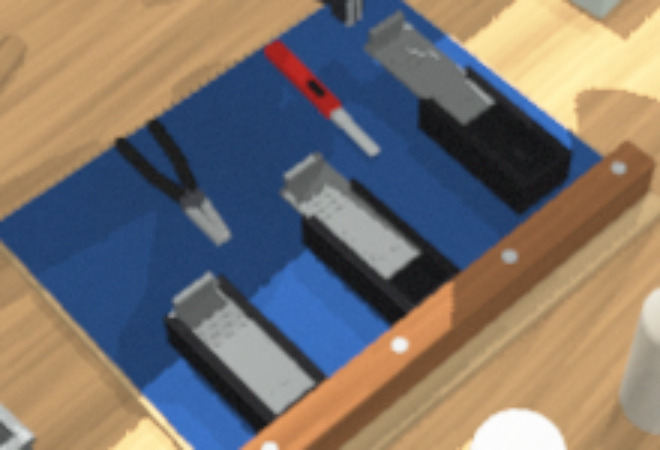

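The crop confirms that the right lid is home with its tab flush and the middle one is stuck part-way. Now I'll push the left lid.

>>> {"op": "step_arm", "data": {
  "motion": [
    [0,0,0,-0.5,0,0,1],
    [0,0,0,-0.9,0,0,1],
    [0,0,0,-1.3,0,0,1],
    [0,0,0,-1.6,0,0,1],
    [0,0,0,-1.9,0,0,1],
    [0,0,0,-2.2,0,0,1],
    [0,0,0,-2.5,0,0,1],
    [0,0,0,-2.8,0,0,1],
    [0,0,0,-3.1,0,0,1],
    [0,0,0,-3.4,0,0,1]
  ]
}}

```text
time_s: 13.68
position: [0.4866, 0.1373, 0.0598]
tcp_rot: [[-0.997, 0.075, 0.001], [0.075, 0.997, -0.002], [-0.001, -0.002, -1.0]]
contact_force: [-0.8, 0.1, -0.9]
grip_width: 0.0
```

>>> {"op": "step_arm", "data": {
  "motion": [
    [0,0,0,-0.2,0,0,1],
    [0,0,0,-0.4,0.02,0,1],
    [0,0,0,-0.6,0.04,0,1]
  ]
}}

```text
time_s: 13.93
position: [0.4927, 0.1371, 0.0597]
tcp_rot: [[-0.997, 0.075, 0.001], [0.075, 0.997, -0.002], [-0.001, -0.002, -1.0]]
contact_force: [-1.9, -1.0, -0.2]
grip_width: 0.0
```

>>> {"op": "step_arm", "data": {
  "motion": [
    [0,0,0,-0.2,0,0,1],
    [0,0,0,-0.4,0.02,0,1],
    [0,0,0,-0.6,0.04,0,1]
  ]
}}

```text
time_s: 14.18
position: [0.4988, 0.1371, 0.0597]
tcp_rot: [[-0.997, 0.075, 0.001], [0.075, 0.997, -0.002], [-0.001, -0.002, -1.0]]
contact_force: [-1.2, -0.1, 0.4]
grip_width: -0.0002
```

>>> {"op": "step_arm", "data": {
  "motion": [
    [0,0,0,-0.2,0,0,1],
    [0,0,0,-0.4,0.02,0,1],
    [0,0,0,-0.6,0.04,0,1]
  ]
}}

```text
time_s: 14.43
position: [0.505, 0.137, 0.0597]
tcp_rot: [[-0.997, 0.075, 0.001], [0.075, 0.997, -0.002], [-0.001, -0.002, -1.0]]
contact_force: [-0.9, -0.5, 0.2]
grip_width: 0.0001
```

>>> {"op": "step_arm", "data": {
  "motion": [
    [0,0,0,-0.2,0,0,1],
    [0,0,0,-0.4,0.02,0,1],
    [0,0,0,-0.6,0.04,0,1]
  ]
}}

```text
time_s: 14.68
position: [0.5113, 0.1369, 0.0597]
tcp_rot: [[-0.997, 0.075, 0.001], [0.075, 0.997, -0.002], [-0.001, -0.002, -1.0]]
contact_force: [-1.0, -1.0, 0.5]
grip_width: 0.0004
```

>>> {"op": "step_arm", "data": {
  "motion": [
    [0,0,0,-0.2,0,0.05,1],
    [0,0,0,-0.4,0,0.1,1],
    [0,0,0,-0.6,0,0.1,1]
  ]
}}

```text
time_s: 14.93
position: [0.5175, 0.1365, 0.0587]
tcp_rot: [[-0.997, 0.075, 0.001], [0.075, 0.997, -0.002], [-0.001, -0.002, -1.0]]
contact_force: [-0.5, 0.4, 0.2]
grip_width: -0.0005
```

>>> {"op": "step_arm", "data": {
  "motion": [
    [0,0,0,-0.2,0,0,1],
    [0,0,0,-0.4,0,0,1],
    [0,0,0,-0.6,0,0,1]
  ]
}}

```text
time_s: 15.18
position: [0.5236, 0.136, 0.0586]
tcp_rot: [[-0.997, 0.075, 0.001], [0.075, 0.997, -0.002], [-0.001, -0.002, -1.0]]
contact_force: [-1.4, -1.2, 0.5]
grip_width: -0.0001
```

>>> {"op": "step_arm", "data": {
  "motion": [
    [0,0,0,-0.2,0,0,1],
    [0,0,0,-0.4,0,0,1],
    [0,0,0,-0.6,0,0,1]
  ]
}}

```text
time_s: 15.43
position: [0.5298, 0.1355, 0.0586]
tcp_rot: [[-0.997, 0.076, 0.001], [0.076, 0.997, -0.002], [-0.001, -0.002, -1.0]]
contact_force: [-1.0, -0.9, 0.8]
grip_width: 0.0002
```

>>> {"op": "step_arm", "data": {
  "motion": [
    [0,0,0,-0.2,0,0,1],
    [0,0,0,-0.4,0,0,1],
    [0,0,0,-0.5,0,0,1]
  ]
}}

```text
time_s: 15.68
position: [0.5351, 0.1351, 0.0586]
tcp_rot: [[-0.997, 0.076, 0.001], [0.076, 0.997, -0.002], [-0.001, -0.002, -1.0]]
contact_force: [-1.7, -0.2, -0.6]
grip_width: -0.0001
```

>>> {"op": "step_arm", "data": {
  "motion": [
    [0,0,0,-0.2,0,0,1],
    [0,0,0,-0.4,0,0,1],
    [0,0,0,-0.5,0,0,1]
  ]
}}

```text
time_s: 15.93
position: [0.5403, 0.1347, 0.0586]
tcp_rot: [[-0.997, 0.076, 0.001], [0.076, 0.997, -0.002], [-0.001, -0.002, -1.0]]
contact_force: [-0.1, -0.2, 0.1]
grip_width: 0.0002
```

>>> {"op": "step_arm", "data": {
  "motion": [
    [0,0,0,-0.2,0,0,1],
    [0,0,0,-0.4,0,0,1],
    [0,0,0,-0.6,0,0,1]
  ]
}}

```text
time_s: 16.18
position: [0.5465, 0.1342, 0.0586]
tcp_rot: [[-0.997, 0.076, 0.001], [0.076, 0.997, -0.002], [-0.001, -0.002, -1.0]]
contact_force: [-1.9, -0.1, -0.8]
grip_width: 0.0006
```

>>> {"op": "step_arm", "data": {
  "motion": [
    [0,0,0,-0.2,0,0,1],
    [0,0,0,-0.4,0,0,1],
    [0,0,0,-0.6,0,0,1]
  ]
}}

```text
time_s: 16.43
position: [0.5526, 0.1337, 0.0585]
tcp_rot: [[-0.997, 0.076, 0.001], [0.076, 0.997, -0.002], [-0.001, -0.002, -1.0]]
contact_force: [-1.2, -0.7, 0.3]
grip_width: -0.0002
```

>>> {"op": "step_arm", "data": {
  "motion": [
    [0,0,0,-0.2,0,0,1],
    [0,0,0,-0.4,0,0,1],
    [0,0,0,-0.5,0,0,1]
  ]
}}

```text
time_s: 16.68
position: [0.5579, 0.1334, 0.0585]
tcp_rot: [[-0.997, 0.076, 0.001], [0.076, 0.997, -0.002], [-0.001, -0.002, -1.0]]
contact_force: [-1.2, -0.0, 0.2]
grip_width: 0.0002
```

>>> {"op": "step_arm", "data": {
  "motion": [
    [0,0,0,-0.2,0,0,1],
    [0,0,0,-0.4,0,0,1],
    [0,0,0,-0.5,0,0,1]
  ]
}}

```text
time_s: 16.93
position: [0.5632, 0.1331, 0.0586]
tcp_rot: [[-0.997, 0.076, 0.001], [0.076, 0.997, -0.002], [-0.001, -0.002, -1.0]]
contact_force: [-1.9, -1.0, 0.7]
grip_width: -0.0001
```

>>> {"op": "step_arm", "data": {
  "motion": [
    [0,0,0,-0.2,0,0,1],
    [0,0,0,-0.4,0,0,1],
    [0,0,0,-0.5,0,0,1]
  ]
}}

```text
time_s: 17.18
position: [0.5685, 0.1327, 0.0585]
tcp_rot: [[-0.997, 0.076, 0.001], [0.076, 0.997, -0.002], [-0.001, -0.002, -1.0]]
contact_force: [-1.7, -0.5, 1.9]
grip_width: -0.0001
```

>>> {"op": "step_arm", "data": {
  "motion": [
    [0,0,0,-0.2,0,0,1],
    [0,0,0,-0.4,0,0,1],
    [0,0,0,-0.5,0,0,1]
  ]
}}

```text
time_s: 17.43
position: [0.5739, 0.1324, 0.0586]
tcp_rot: [[-0.997, 0.076, 0.001], [0.076, 0.997, -0.002], [-0.001, -0.002, -1.0]]
contact_force: [-1.7, -0.3, 1.2]
grip_width: 0.0002
```

>>> {"op": "step_arm", "data": {
  "motion": [
    [0,0,0,-0.2,0,0,1],
    [0,0,0,-0.4,0,0,1],
    [0,0,0,-0.5,0,0,1]
  ]
}}

```text
time_s: 17.68
position: [0.5793, 0.132, 0.0586]
tcp_rot: [[-0.997, 0.076, 0.001], [0.076, 0.997, -0.002], [-0.002, -0.002, -1.0]]
contact_force: [-1.9, 0.2, 1.4]
grip_width: 0.0
```

>>> {"op": "step_arm", "data": {
  "motion": [
    [0,0,0,-0.2,0,0,1],
    [0,0,0,-0.4,0,0,1],
    [0,0,0,-0.5,0,0,1]
  ]
}}

```text
time_s: 17.93
position: [0.5804, 0.1313, 0.058]
tcp_rot: [[-0.997, 0.077, -0.006], [0.077, 0.997, -0.003], [0.005, -0.003, -1.0]]
contact_force: [-22.9, 8.9, 15.0]
grip_width: -0.0
```

The left lid reached home at 0.580. Together with the right lid at 0.559, this matches the 4.3° slope of the stop, so only the middle case binds. I'll rise and look at the middle case from an offset.

>>> {"op": "step_arm", "data": {
  "motion": [
    [0,0,0,2,0,0,1],
    [0,0,0,2,0,-4,1],
    [0,0,0,1.5,-1,-8,1],
    [0,0,0,1.5,-3,-12,1],
    [0,0,0,1.5,-5,-16,1],
    [0,0,0,1.5,-6,-20,1],
    [0,0,0,1.5,-6,-22,1],
    [0,0,0,1.5,-6,-22,1]
  ]
}}

```text
time_s: 18.6
position: [0.5652, 0.0731, 0.2857]
tcp_rot: [[-0.997, 0.077, 0.006], [0.077, 0.997, 0.0], [-0.006, 0.001, -1.0]]
contact_force: [0.4, 0.4, 1.2]
grip_width: -0.0002
```

```bash
python3 look.py w5 | grep -E "^[0-9]|case|tab|crate"
```

```text
18.6 [0.56521642 0.07307456 0.28574788] [[-0.997, 0.077, 0.006], [0.077, 0.997, 0.0], [-0.006, 0.001, -1.0]] [0.38374176 0.42031991 1.1812293 ] -0.0002472666429923908
case_a 0.88 [250. 219.] [ 0.625 -0.018] 5583 box [[220.0, 160.0], [271.0, 155.0], [282.0, 276.0], [231.0, 281.0]] [[0.544, -0.046], [0.545, 0.02], [0.712, 0.014], [0.717, -0.061]]
case_a 0.86 [373. 225.] [0.646 0.141] 4741 box [[346.0, 178.0], [397.0, 178.0], [397.0, 277.0], [346.0, 277.0]] [[0.581, 0.109], [0.585, 0.173], [0.729, 0.176], [0.72, 0.103]]
case_a 0.71 [161. 226.] [ 0.628 -0.151] 4126 box [[129.0, 184.0], [177.0, 177.0], [191.0, 270.0], [143.0, 277.0]] [[0.563, -0.19], [0.56, -0.11], [0.698, -0.12], [0.712, -0.21]]
tab_a 0.95 [372. 228.] [0.641 0.136] 2707 box [[355.0, 185.0], [393.0, 185.0], [393.0, 271.0], [355.0, 271.0]] [[0.585, 0.118], [0.589, 0.164], [0.707, 0.165], [0.701, 0.114]]
tab_a 0.88 [249. 199.] [ 0.593 -0.011] 3051 box [[224.0, 160.0], [264.0, 157.0], [272.0, 249.0], [233.0, 253.0]] [[0.543, -0.034], [0.543, 0.014], [0.661, 0.01], [0.663, -0.043]]
tab_a 0.73 [154. 225.] [ 0.619 -0.15 ] 1910 box [[131.0, 187.0], [160.0, 182.0], [173.0, 267.0], [144.0, 271.0]] [[0.563, -0.174], [0.561, -0.126], [0.683, -0.136], [0.69, -0.19]]
crate 0.77 [ 36. 143.] [ 0.476 -0.318] 12544 box [[-0.0, 44.0], [86.0, 44.0], [86.0, 230.0], [0.0, 230.0]] [[0.297, -0.405], [0.369, -0.195], [0.608, -0.246], [0.603, -0.499]]
crate 0.45 [193.  92.] [ 0.461 -0.048] 1725 box [[182.0, 150.0], [185.0, 42.0], [217.0, 43.0], [214.0, 151.0]] [[0.521, -0.07], [0.404, -0.054], [0.413, -0.017], [0.526, -0.033]]
```

View pics/w5.png

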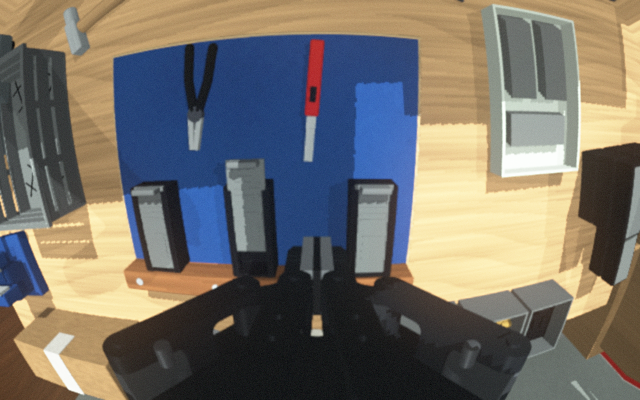

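Both neighbouring lids look flush with their near ends at about (155,188) and (373,183), and the cases are upright. The middle tab overhangs at (245,165). Now I'll work out the grasp and the crate position.

```bash
python3 - <<'E'
from h import *
o=ctrl.get_obs();R=np.array(o['tcp_rot'])
P=[hit('wrist',p,.054,o) for p in [(228,183),(271,181),(277,274),(234,276)]]
for p in P: print(p.round(4))
n=(P[0]+P[1])/2;f=(P[2]+P[3])/2;d=f-n;print('near',n,'far',f,'len',np.linalg.norm(d),'yaw',np.degrees(np.arctan2(d[1],d[0])))
print('tool yaw',np.degrees(np.arctan2(-R[1,0],-R[0,0])),o['joints'])
for g in (n+d*.5,):
  g=g.copy();g[2]=.03;print('shift cm',R.T@(g-o['position'])*100)
E
```

```text
[ 0.5657 -0.0359  0.054 ]
[0.5677 0.0179 0.054 ]
[0.6935 0.0102 0.054 ]
[ 0.6945 -0.05    0.054 ]
near [ 0.56673372 -0.00897422  0.054     ] far [ 0.69399332 -0.01990227  0.054     ] len 0.12772793898032497 yaw -4.908069944642525
tool yaw -4.379214152869712 [ 2.72404776e+01  9.32785892e+00 -9.57947789e+00  6.03032229e-03
 -7.15792419e+01 -1.21620688e+02]
shift cm [-7.69466664 -8.12269731 24.67780742]
```

>>> {"op": "step_arm", "data": {
  "motion": [
    [0,0,0,-3,-3,1,0],
    [0,0,0,-6,-6,3,0],
    [0,0,0,-8.3,-8.2,6,0],
    [0,0,0,-8.3,-8.2,9,0],
    [0,0,0,-8.3,-8.2,12,0],
    [0,0,0,-8.3,-8.2,14,0],
    [0,0,0,-8.3,-8.2,15,0],
    [0,0,0,-8.3,-8.2,15,0]
  ]
}}

```text
time_s: 19.62
position: [0.6354, -0.0156, 0.1233]
tcp_rot: [[-0.997, 0.076, -0.013], [0.076, 0.997, -0.005], [0.013, -0.006, -1.0]]
contact_force: [-0.4, 0.0, -0.3]
grip_width: 0.0856
```

```bash
python3 - <<'E'
from h import *
o=ctrl.get_obs();print(o['position'],o['grip_width'])
w=get_image('wrist');save('w6',w)
R=np.array(o['tcp_rot']);print((R.T@(np.array([.637,-.016,.026])-o['position'])*100).round(2))
E
```

```text
[ 0.63537266 -0.01558138  0.1233107 ] 0.08559628805433424
[-0.29  0.03  9.73]
```

View pics/w6.png

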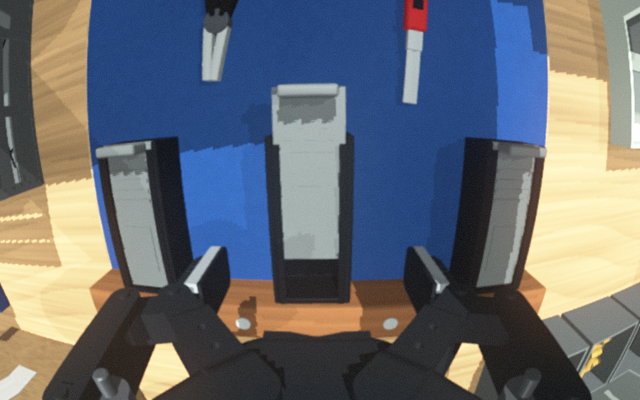

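The case is centred between the open fingers (columns 270–352 against a centre of 316), and the neighbours and tools are clear. I'll descend and grip.

>>> {"op": "step_arm", "data": {
  "motion": [
    [0,-0.7,0,-0.2,0,3,0],
    [0,-0.7,0,-0.2,0,6,0],
    [0,-0.7,0,-0.2,0,8,0],
    [0,-0.7,0,-0.2,0,9.2,0],
    [0,-0.7,0,-0.2,0,9.7,0],
    [0,-0.7,0,-0.2,0,9.7,0],
    [0,-0.7,0,-0.2,0,9.7,0.6],
    [0,-0.7,0,-0.2,0,9.7,1],
    [0,-0.7,0,-0.2,0,9.7,1],
    [0,-0.7,0,-0.2,0,9.7,1],
    [0,-0.7,0,-0.2,0,9.7,1],
    [0,-0.7,0,-0.2,0,9.7,1],
    [0,-0.7,0,-0.2,0,9.7,1],
    [0,-0.7,0,-0.2,0,9.7,1],
    [0,-0.7,0,-0.2,0,9.7,1]
  ]
}}

```text
time_s: 20.92
position: [0.6388, -0.0158, 0.0308]
tcp_rot: [[-0.997, 0.075, 0.005], [0.075, 0.997, -0.006], [-0.006, -0.005, -1.0]]
contact_force: [-1.3, -0.0, 5.0]
grip_width: 0.0594
```

>>> {"op": "step_arm", "data": {
  "motion": [
    [0,0,0,0,0,-1,1],
    [0,0,0,0.2,0,-3,1],
    [0,0,0,0.5,0,-6,1],
    [0,0,0,0.5,0,-9,1],
    [0,0,0,0.5,0,-12,1],
    [0,0,0,0.5,0,-15,1],
    [0,0,0,0.5,0,-17,1],
    [0,0,0,0.5,0,-17,1]
  ]
}}

```text
time_s: 21.58
position: [0.6355, -0.0143, 0.208]
tcp_rot: [[-0.997, 0.075, 0.015], [0.075, 0.997, -0.004], [-0.015, -0.003, -1.0]]
contact_force: [1.1, 0.6, -1.5]
grip_width: 0.059
```

```bash
python3 look.py w7 | grep -E "^[0-9]|case|tab|crate"; python3 - <<'E'
from h import *
o=ctrl.get_obs();R=np.array(o['tcp_rot']);print((R.T@(np.array([.455,-.422,.20])-o['position'])*100).round(2))
E
```

```text
21.5833 [ 0.63547119 -0.01429205  0.20804878] [[-0.997, 0.075, 0.015], [0.075, 0.997, -0.004], [-0.015, -0.003, -1.0]] [ 1.08994487  0.56624478 -1.51641222] 0.058990924710259754
case_a 0.88 [315. 189.] [ 0.643 -0.016] 40710 box [[236.0, 45.0], [397.0, 45.0], [397.0, 337.0], [236.0, 337.0]] [[0.496, -0.08], [0.507, 0.071], [0.845, 0.073], [0.83, -0.132]]
case_a 0.66 [456. 184.] [0.648 0.131] 7359 box [[420.0, 248.0], [430.0, 125.0], [494.0, 130.0], [484.0, 253.0]] [[0.717, 0.093], [0.586, 0.101], [0.592, 0.176], [0.734, 0.176]]
case_a 0.55 [181. 188.] [ 0.631 -0.156] 7458 box [[144.0, 131.0], [208.0, 124.0], [220.0, 248.0], [156.0, 254.0]] [[0.565, -0.19], [0.569, -0.116], [0.7, -0.124], [0.707, -0.208]]
tab_a 0.86 [317. 170.] [ 0.62  -0.012] 31743 box [[251.0, 46.0], [384.0, 46.0], [384.0, 336.0], [251.0, 336.0]] [[0.503, -0.062], [0.512, 0.054], [0.822, 0.052], [0.811, -0.105]]
tab_a 0.78 [174. 186.] [ 0.624 -0.154] 3725 box [[147.0, 131.0], [191.0, 128.0], [199.0, 242.0], [154.0, 245.0]] [[0.566, -0.175], [0.57, -0.126], [0.684, -0.139], [0.687, -0.195]]
tab_a 0.58 [460. 187.] [0.645 0.127] 3677 box [[441.0, 243.0], [448.0, 129.0], [491.0, 131.0], [484.0, 246.0]] [[0.704, 0.109], [0.588, 0.112], [0.591, 0.161], [0.714, 0.163]]
crate 0.79 [34. 98.] [ 0.504 -0.301] 13693 box [[-0.0, 0.0], [83.0, 0.0], [83.0, 195.0], [0.0, 195.0]] [[0.354, -0.381], [0.423, -0.22], [0.615, -0.246], [0.602, -0.418]]
[ 14.61 -41.96   0.15]
```

View pics/w7.png

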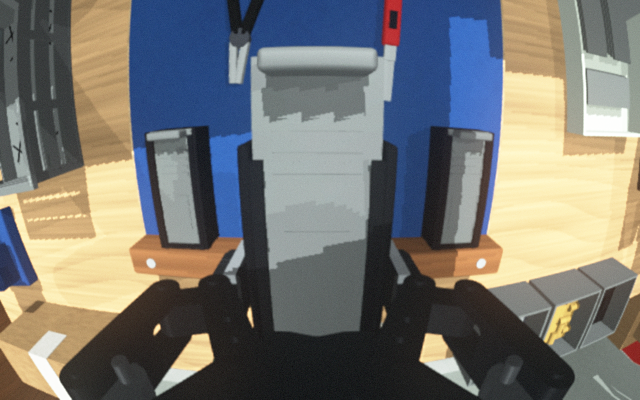

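The case is held squarely, and its lid is unchanged with the tab overhanging at (315,60). I'll carry it over the crate.

>>> {"op": "step_arm", "data": {
  "motion": [
    [0,0,0,0.5,-2,0,1],
    [0,0,0,1.5,-5,0,1],
    [0,0,0,2.5,-8.5,0,1],
    [0,0,-1,3.7,-12,0,1],
    [0,0,-2,4.8,-15.5,0,1],
    [0,-0.5,-3,6,-19,0,1],
    [0,-0.5,-4,7,-22.5,0,1],
    [0,-0.5,-4,8,-26,0,1],
    [0,-0.5,-4,9,-29.5,0,1],
    [0,-0.5,-4,10.1,-33,0,1],
    [0,-0.5,-4,11.2,-36.5,0,1],
    [0,-0.5,-4,12.2,-39.5,0,1],
    [0,-0.5,-4,12.7,-41.3,0,1],
    [0,-0.5,-4,12.9,-41.9,0,1],
    [0,-0.5,-4,12.9,-41.9,0,1],
    [0,-0.5,-4,12.9,-41.9,0,1]
  ]
}}

```text
time_s: 23.27
position: [0.4718, -0.4225, 0.2008]
tcp_rot: [[-1.0, 0.007, 0.011], [0.006, 1.0, -0.006], [-0.011, -0.006, -1.0]]
contact_force: [0.2, -0.1, -2.1]
grip_width: 0.0589
```

```bash
python3 look.py w8 | grep -E "^[0-9]|crate"
```

```text
23.2667 [ 0.47182563 -0.42247842  0.20081025] [[-1.0, 0.007, 0.011], [0.006, 1.0, -0.006], [-0.011, -0.006, -1.0]] [ 0.1839824  -0.07469347 -2.10477471] 0.058865317714283626
crate 0.67 [250.  95.] [ 0.389 -0.472] 28029 box [[184.0, 8.0], [430.0, 2.0], [437.0, 317.0], [192.0, 322.0]] [[0.313, -0.525], [0.312, -0.334], [0.592, -0.304], [0.6, -0.55]]
```

View pics/w8.png

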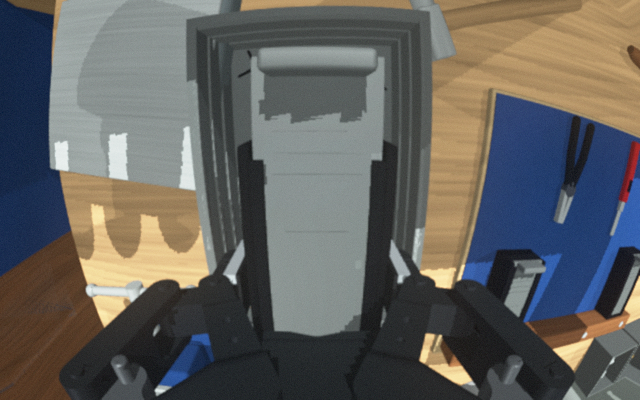

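The case is centred over the crate: its rim spans columns 190–430 and the case 245–395, with clearance all round. I'll lower, release and lift.

>>> {"op": "step_arm", "data": {
  "motion": [
    [0,0,0,0,-0.3,3,1],
    [0,0,0,0,-0.3,6,1],
    [0,0,0,0,-0.3,9,1],
    [0,0,0,0,-0.3,11.5,1],
    [0,0,0,0,-0.3,13.5,1],
    [0,0,0,0,-0.3,15,1],
    [0,0,0,0,-0.3,16,1],
    [0,0,0,0,-0.3,16.4,1],
    [0,0,0,0,-0.3,16.4,1]
  ]
}}

```text
time_s: 24.37
position: [0.4744, -0.4258, 0.0372]
tcp_rot: [[-1.0, 0.004, 0.011], [0.004, 1.0, -0.006], [-0.011, -0.006, -1.0]]
contact_force: [0.7, -0.1, -1.7]
grip_width: 0.0589
```

>>> {"op": "step_arm", "data": {
  "motion": [
    [0,0,0,0,0,0.3,1],
    [0,0,0,0,0,0.6,1],
    [0,0,0,0,0,0.6,1]
  ]
}}

```text
time_s: 24.62
position: [0.4747, -0.4259, 0.0315]
tcp_rot: [[-1.0, 0.004, 0.012], [0.004, 1.0, -0.006], [-0.012, -0.006, -1.0]]
contact_force: [-0.1, 0.3, -1.3]
grip_width: 0.0595
```

>>> {"op": "step_arm", "data": {
  "motion": [
    [0,0,0,0,0,0,0.7],
    [0,0,0,0,0,0,0.2],
    [0,0,0,0,0,0,0],
    [0,0,0,0,0,0,0],
    [0,0,0,0,0,0,0],
    [0,0,0,0,0,0,0],
    [0,0,0,0,0,-1,0],
    [0,0,0,0,0,-3,0],
    [0,0,0,0,0,-6,0],
    [0,0,0,0,0,-9,0],
    [0,0,0,0,0,-13,0],
    [0,0,0,0,0,-17,0],
    [0,0,0,0,0,-21,0],
    [0,0,0,0,0,-21,0]
  ]
}}

```text
time_s: 25.78
position: [0.475, -0.4271, 0.2523]
tcp_rot: [[-1.0, 0.003, 0.023], [0.003, 1.0, -0.015], [-0.023, -0.015, -1.0]]
contact_force: [1.1, -0.9, 1.1]
grip_width: 0.0854
```

```bash
python3 - <<'E'
from h import *
o=ctrl.get_obs();print(o['position'],o['grip_width'])
w=get_image('wrist');s=get_image('scene')
im=np.vstack([w[:350],s[140:400,:]]);save('f1',im[:600])
E
```

```text
[ 0.47499448 -0.42706597  0.25225803] 0.08543943896056892
```

View pics/f1.png

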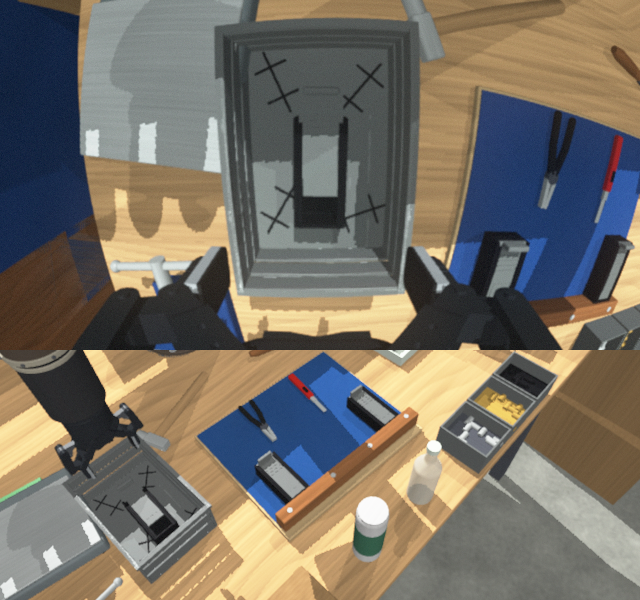

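```bash
python3 -c "
from h import *
print(ctrl.get_obs()['time_s']);print(finish_job())"
```

```text
25.8833
the job is handed in; nothing more can be done
None
```

I checked all three lids and handed the job in at 25.9 s of the 56 s allowed. Only the middle case binds, and it is now in the regrind crate.

- **Right and left cases:** both lids ran fully home. They stopped dead at about 15 N and 23 N, at tool positions x = 0.559 m and 0.580 m. Those two points fit the slope of the stop, and the pictures show both tabs flush. Both cases still stand upright on the board.
- **Middle case:** its lid stopped dead about 33 mm short of home and did not move under a 19 N push. I gripped the case by its sides, carried it to the crate and set it down upright. Its tab still showed overhanging while I carried it.
- **Last pictures:** the case lies flat inside the crate with its lid part-way. The knife and pliers are on the board, where they look undisturbed, and the gripper is clear of everything. I judged these by eye and did not measure them again.
- **Disagreement between cameras:** the two cameras differed by about 15 mm on the x position of the middle case's far end. I gripped at a point between the two readings, and the grip was good.

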